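# Shut the dust out of the white cups

## Task

The drawers of the three small bench units stand open. With the fingertips, gently push fully shut the two drawers that hold the white cups, to keep the dust off them, without slamming or forcing them or tipping a cup; leave the drawer with the terracotta cup standing open just as it is, so that the cup goes on drying. Do not pick anything up, and leave the other things on the bench where they are.

Things in the scene. Friction and masses are not known exactly. Their poses are not given: they have to be found in the camera images.
- unit_a: bench drawer unit, black box 200 deep x 150 wide x 100 high mm, fixed to the bench, walls 6 mm, open at its front; origin at the centre of its underside, x axis points from its front to its back (so a push along +x shuts its drawer), z up; holds a white cup, is to be shut
- drawer_a (a joint): how far the drawer is pulled out towards the unit's -x, in m: 0 fully shut, 0.14 the most; no spring, slides with about 2 N of friction and stays where it is left; a firm stop at 0; holds a white cup, is to be shut
- pull_a (a point): middle of the outer edge of the black pull lip of that drawer, 82 mm above the bench; the lip is 70 wide, 12 deep, 10 high mm and sticks out 12 mm from the grey front panel (146 wide, from 6 to 94 mm high); moves with the drawer, axes as the unit's, so shut it lies 120 mm to the unit's -x; holds a white cup, is to be shut
- unit_b: bench drawer unit, black box 200 deep x 150 wide x 100 high mm, fixed to the bench, walls 6 mm, open at its front; origin at the centre of its underside, x axis points from its front to its back (so a push along +x shuts its drawer), z up; holds the other white cup, is to be shut
- drawer_b (a joint): how far the drawer is pulled out towards the unit's -x, in m: 0 fully shut, 0.14 the most; no spring, slides with about 2 N of friction and stays where it is left; a firm stop at 0; holds the other white cup, is to be shut
- pull_b (a point): middle of the outer edge of the black pull lip of that drawer, 82 mm above the bench; the lip is 70 wide, 12 deep, 10 high mm and sticks out 12 mm from the grey front panel (146 wide, from 6 to 94 mm high); moves with the drawer, axes as the unit's, so shut it lies 120 mm to the unit's -x; holds the other white cup, is to be shut
- unit_c: bench drawer unit, black box 200 deep x 150 wide x 100 high mm, fixed to the bench, walls 6 mm, open at its front; origin at the centre of its underside, x axis points from its front to its back (so a push along +x shuts its drawer), z up; holds the terracotta cup, is to stay open as it is
- drawer_c (a joint): how far the drawer is pulled out towards the unit's -x, in m: 0 fully shut, 0.14 the most; no spring, slides with about 2 N of friction and stays where it is left; a firm stop at 0; holds the terracotta cup, is to stay open as it is
- pull_c (a point): middle of the outer edge of the black pull lip of that drawer, 82 mm above the bench; the lip is 70 wide, 12 deep, 10 high mm and sticks out 12 mm from the grey front panel (146 wide, from 6 to 94 mm high); moves with the drawer, axes as the unit's, so shut it lies 120 mm to the unit's -x; holds the terracotta cup, is to stay open as it is
- white_cup_a: white cup 60 mm across and 55 high, about 120 g, loose, upright, standing in the pulled-out part of the drawer, on its floor 16 mm above the bench; origin at the centre of its underside; stands in the drawer of unit_a
- white_cup_b: white cup 60 mm across and 55 high, about 120 g, loose, upright, standing in the pulled-out part of the drawer, on its floor 16 mm above the bench; origin at the centre of its underside; stands in the drawer of unit_b
- clay_cup: terracotta (orange-brown) cup 60 mm across and 55 high, about 120 g, loose, upright, standing in the pulled-out part of the drawer, on its floor 16 mm above the bench; origin at the centre of its underside; stands in the drawer of unit_c
- sponge: red sponge block 75 x 50 x 30 mm lying on the bench nearer the robot than the drawers; origin under its centre; bystander
- brush: glaze brush 140 mm long, lying on the bench nearer the robot than the drawers, lying across in front of the gap between two drawers, under 30 mm high; origin about its middle; bystander
- trimmed_bowl: pale bowl standing foot upwards, 110 mm across, 64 high, left of the drawers; origin under its centre; bystander
- steel_bowl: steel bowl 150 mm across, 65 high, right of the drawers; origin under its centre; bystander
- tumbler: clear tumbler 66 mm across, 100 high, right of the drawers; origin under its centre; bystander
- water_bottle: clear bottle with blue label 64 mm across, 190 high, left of the drawers; origin under its centre; bystander
Not all that is in view belongs to the job. Leave any black, blue or yellow look-alike of the white_cup_b alone.

How it is judged:
By the outcome, as a careful person would: the job done as asked, in the order asked, and still so for the second after the job is handed in, with the robot touching nothing.
It also fails if it takes over 48 s, if anything falls off the work surface, if the arm or the gripper's body presses on something with over 40 N, if the wrist force passes 120 N, or if a joint passes its speed limit or range.

## Robot

A 6-joint arm with a two-finger parallel gripper is mounted at the origin on the work surface. World frame = base frame: x ahead of the robot, y to its left, z up, the work surface at z = 0. Lengths are in m, angles in degrees, forces in N, time in s.
With the tool pointing down it reaches from about 0.325 to 0.9 m from the base axis. Payload 3.5 kg.
Tool frame: the origin (TCP) lies midway between the tips of the shut fingers; the grasp point (between the pads) lies 19 mm behind it; z points along the fingers, y is the line along which they close (so a half turn about z gives the same grasp; the last joint's range is limited). The gripper opens to 85 mm and grips with 20 to 120 N. Pads are 22 mm wide; open, the fingers measure 114 mm over their backs; the gripper's body (76 mm by 85 mm) begins 54 mm behind the grasp point. The pads swing forward as they close: fully open they stand 13 mm farther back than shut.
Start: joints at [61.627, 15.837, -1.513, 72.651, 0, 84.076], TCP at [0.239, 0.578, 0.231] pointing down, gripper open.
Joint ranges: [-178.77, 178.77], [-48.84, 107.48], [-61.69, 71.31], [-111.58, 123.2], [-90, 87.43], [-180, 180]. Speed limits (degrees/s): [147.25, 147.25, 180, 180, 180, 180].

## Interface

Orientations are given as [roll, pitch, yaw] about the fixed x, y, z axes, in that order (R = Rz(yaw) Ry(pitch) Rx(roll)).
In Python, from cell import arm, capture, hand_in, models gives the robot as it stands. The module is installed in compiled form; this text tells all that it offers.
- The arm moves only by the tool play_rows, never from a script. Its argument "plan" is text: rows parted by semicolons, each of 4 numbers parted by spaces: the shift along the tool's x, y, z in mm, then the turn about the tool's z in degrees. In form: x y z twist; .... A call has 1 to 5 rows; each row shifts and turns the commanded pose from where the row before left it, along the tool's axes as they then stand; what a row does not reach is not made up. A row lasts 1/10 s, in which the tool goes at most 50 mm and 8.59 degrees, less where a joint would pass 70% of its speed; a pose out of reach is approached as far as the arm can. A call with a gripper value outside its range is refused whole. "claw" is the gripper's target within -1 to 1 (fully open at 1, half-way at 0, shut at -1), set as the call begins (left out, the last holds). The fingers move at their own pace and stop on an object; "squeeze" is the grip in N (left out, the last holds). Time passes only in rows, so rows that do not move let the fingers close. It gives the time, the measured TCP pose, the force, the opening and the grip force at its end, in the units of the state.
- arm.observe(): the state, without advancing time (a new reading comes with each control period).
- capture(name): name is "side" or "top"; returns a dict with "image" (384x512x3 uint8, red, green, blue), "z_map" (384x512 float32, m along the optical axis (not along the pixel's ray), 0 where there is no reading), "fx", "fy", "cx", "cy" (pixels), "k1" (the pictures are not rectified: a ray, as slopes to the right and down, at radius r is drawn at 1 + k1 r^2 times it, then the intrinsics apply), "view" (4x4, takes a point from world to camera coordinates). Camera axes: x right, y up, looking along -z (the intrinsics and any distortion apply to the point x, -y, -z); pixel columns grow to the right and rows downward; lengths in m; the calibration is good to about 2 mm. A picture is of the moment at which its call begins.
- hand_in(): hands the job in; it is judged then, once.
Trained networks look in a picture, given as the dict that the camera call returned (one of the last four; its "shot" number tells which), for a name from the list of things; names that differ only in an ending like _2 or _b are one class to them, and where a whole thing is asked for, a point or a joint stands for the part that bears it (a point fixed in the world has none). Each returns a list of dicts, best first, with "confidence" (0 to 1); they miss things now and then, are a little off and sometimes report something else, mostly with a low value. They report only what shows in the picture. A call takes as long as a camera call. They do not tell look-alikes from the thing itself.
- models.find_in(label, picture): "centre" ([column, row] in pixels, amid what is visible of it).
The state is a dict: "t": time; "joints": joint angles; "joint_vel": joint speeds; "joint_torque": joint torques, N m; "eef_pos": TCP position; "orientation": TCP orientation; "force": force on the tool from outside, world axes, zero at the start; "ft_torque": the same for the moment, N m; "opening": finger opening in m; "finger_force": force on a finger pad.
Only numpy, scipy, OpenCV 4.12 (cv2) and the standard library are available. Lean on these libraries where they do the work, as an engineer would, in place of code of your own. Each camera call takes 0.05 s, during which the arm holds its last target. There are 200 camera calls.

## Working session

There is one attempt and no reset: what is moved stays moved. The work goes in short steps, Python scripts to look and compute and a tool call to move; the robot and the scene stay as the last step left them, time stands still between calls to the robot, and variables do not carry over. Pictures are saved under pics/ and viewed, at most 10 in all, crops included, and the job is handed in when it is done.

Besides the shell and the picture viewer there is one more tool, called after ">>>" by a JSON object that holds its "api" and its "payload", one argument or row to a line. play_rows: Moves the arm, as the interface text tells. Its arguments: {"type":"object","properties":{"plan":{"type":"string"},"claw":{"type":"number"},"squeeze":{"type":"number"}},"required":["plan"]}

```bash
mkdir -p pics
cat > h.py <<'E'
import numpy as np, cv2
from cell import arm, capture, hand_in, models
def cloud(p):
    z=p["z_map"].astype(float); h,w=z.shape
    v,u=np.mgrid[0:h,0:w].astype(float)
    xd=(u-p["cx"])/p["fx"]; yd=(v-p["cy"])/p["fy"]
    x,y=xd.copy(),yd.copy()
    for _ in range(8):
        s=1+p["k1"]*(x*x+y*y); x=xd/s; y=yd/s
    P=np.stack([x*z,-y*z,-z,np.ones_like(z)],-1)
    W=P@np.linalg.inv(p["view"]).T
    W=W[...,:3]; W[z==0]=np.nan
    return W
E
python3 - <<'E'
from h import *
s=arm.observe(); print(s["t"],s["eef_pos"],s["orientation"],s["opening"])
for n in("top","side"):
    p=capture(n); np.save(f"{n}.npy",cloud(p)); cv2.imwrite(f"pics/{n}0.png",p["image"][...,::-1])
    cv2.imwrite(f"{n}_raw.png",p["image"][...,::-1])
    for l in("drawer_a","pull_a","white_cup_a","clay_cup","unit_a","brush","sponge"):
        print(n,l,[(np.round(d["centre"]).tolist(),round(d["confidence"],2),np.round(cloud(p)[int(d["centre"][1]),int(d["centre"][0])],3).tolist()) for d in models.find_in(l,p)])
E
```

```text
0.0 [0.23828532 0.57692426 0.23016618] [-1.79872503e+02 -1.26077214e-02  1.57552663e+02] 0.08526578156564078
top drawer_a [([271.0, 210.0], 0.97, [0.513, -0.01, 0.018]), ([171.0, 188.0], 0.89, [0.584, 0.303, 0.015]), ([354.0, 181.0], 0.82, [0.594, -0.262, 0.068])]
top pull_a [([358.0, 185.0], 0.76, [0.595, -0.287, 0.014]), ([174.0, 189.0], 0.63, [0.584, 0.293, 0.016]), ([273.0, 208.0], 0.62, [0.516, -0.019, 0.073]), ([117.0, 248.0], 0.18, [0.396, 0.449, 0.055])]
top white_cup_a [([353.0, 234.0], 0.9, [0.442, -0.268, 0.005]), ([349.0, 173.0], 0.77, [0.629, -0.258, 0.021]), ([362.0, 270.0], 0.75, [0.332, -0.288, 0.002]), ([281.0, 201.0], 0.69, [0.544, -0.041, 0.023]), ([413.0, 139.0], 0.64, [0.742, -0.465, 0.019]), ([324.0, 215.0], 0.51, [0.501, -0.179, 0.006])]
top clay_cup [([180.0, 172.0], 0.71, [0.635, 0.278, 0.021])]
top unit_a [([178.0, 145.0], 0.93, [0.704, 0.265, 0.099]), ([276.0, 168.0], 0.79, [0.632, -0.025, 0.098]), ([354.0, 140.0], 0.68, [0.715, -0.257, 0.101]), ([174.0, 187.0], 0.23, [0.591, 0.294, 0.013])]
top brush [([317.0, 264.0], 0.88, [0.348, -0.149, 0.019]), ([178.0
[... 720 characters left out ...]
0, 262.0], 0.68, [0.329, -0.264, 0.02]), ([308.0, 227.0], 0.67, [0.638, -0.247, 0.045]), ([252.0, 196.0], 0.52, [0.547, -0.015, 0.055])]
side clay_cup [([296.0, 235.0], 0.6, [0.553, -0.326, 0.093]), ([242.0, 160.0], 0.55, [0.632, 0.283, 0.052]), ([178.0, 161.0], 0.42, [0.394, 0.431, 0.035])]
side unit_a [([260.0, 158.0], 0.92, [0.676, 0.199, 0.083]), ([277.0, 196.0], 0.71, [0.599, -0.102, 0.089]), ([332.0, 224.0], 0.6, [0.673, -0.333, 0.1]), ([193.0, 199.0], 0.5, [0.362, 0.1, 0.029])]
side brush [([212.0, 238.0], 0.67, [0.352, -0.14, 0.021]), ([216.0, 138.0], 0.38, [0.57, 0.44, 0.099])]
side sponge [([217.0, 138.0], 0.63, [0.573, 0.434, 0.101]), ([195.0, 200.0], 0.51, [0.365, 0.099, 0.029])]
```

View pics/top0.png

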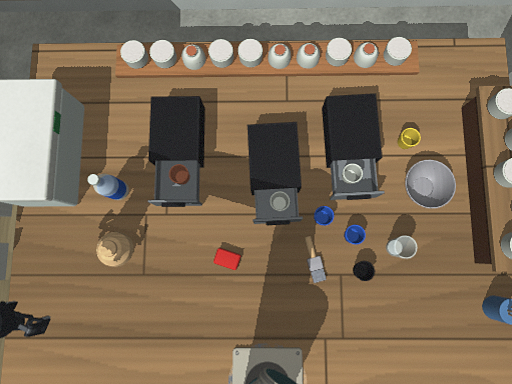

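View pics/side0.png

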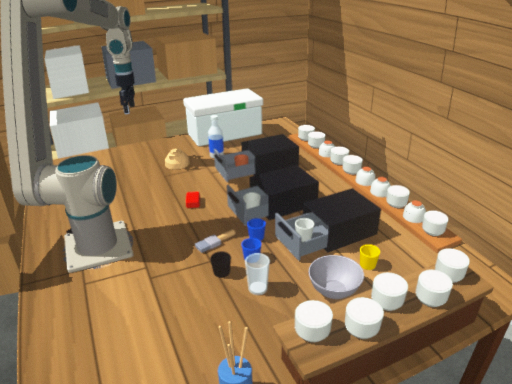

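The left unit (178,145) holds the terracotta cup (180,175), so it is unit_c and stays as it is. The middle unit (275,150), cup at (279,202), and the right unit (352,127), cup at (352,173), hold white cups and are to be shut. The look-alikes are the blue cups (324,215) and (355,234), the black cup (363,270) and the yellow cup (410,138), plus the row of jars and cups on the shelves. Blue cups stand near the right drawer's front.

Run:
```python
from h import *
W=np.load("top.npy"); im=cv2.imread("top_raw.png")
cv2.imwrite("pics/crop.png",cv2.resize(im[110:290,230:420],None,fx=3.2,fy=3.2,interpolation=cv2.INTER_CUBIC))
X,Y,Z=np.moveaxis(W,-1,0); g=im.mean(-1)
for n,(u0,u1,v0,v1) in dict(mid=(240,306,115,230),right=(318,388,88,205),left=(142,212,88,212)).items():
    m=np.zeros(X.shape,bool); m[v0:v1,u0:u1]=1
    top=m&(Z>.09)&(Z<.11)&(g<60)
    k,l,s,c=cv2.connectedComponentsWithStats(top.astype(np.uint8)); i=1+np.argmax(s[1:,4]); top=l==i
    r=cv2.minAreaRect(np.stack([X[top],Y[top]],1).astype(np.float32)*1000)
    print(n,"unit",r,cv2.boxPoints(r).round().tolist())
    pan=m&(Z>.07)&(Z<.105)&~cv2.dilate(top.astype(np.uint8),np.ones((3,3))).astype(bool)
    c0=np.array(r[0])/1000; a=np.radians(r[2]); 
    e=np.array([np.cos(a),np.sin(a)]); 
    if abs(e[0])<.7: e=np.array([e[1],-e[0]])
    if e[0]<0:e=-e
    f=np.array([-e[1],e[0]]); print(" yaw",np.degrees(np.arctan2(e[1],e[0])))
    d=np.stack([X[pan],Y[pan]],1)-c0; lx=d@e; ly=d@f
    sel=(lx<-.13)&(abs(ly)<.09); print(" front pts x",np.percentile(lx[sel],[0,2,10,50,90]).round(3),"lip centre", (c0+e*np.percentile(lx[sel],2)).round(3)," ly",ly[sel].min().round(3),ly[sel].max().round(3))
    print(" shut pull",(c0-.12*e).round(3))
```

```text
mid unit ((668.0842895507812, -21.945281982421875), (202.57089233398438, 148.95704650878906), 2.7853784561157227) [[563.0, 48.0], [571.0, -101.0], [773.0, -91.0], [766.0, 57.0]]
 yaw 2.7853784561157227
 front pts x [-0.205 -0.204 -0.201 -0.192 -0.185] lip centre [ 0.464 -0.032]  ly -0.072 0.071
 shut pull [ 0.548 -0.028]
right unit ((755.614990234375, -260.8340759277344), (202.44033813476562, 151.35089111328125), 2.774775981903076) [[651.0, -190.0], [658.0, -341.0], [860.0, -332.0], [853.0, -180.0]]
 yaw 2.774775981903076
 front pts x [-0.218 -0.217 -0.215 -0.205 -0.165] lip centre [ 0.539 -0.271]  ly -0.074 0.073
 shut pull [ 0.636 -0.267]
left unit ((755.296875, 277.78399658203125), (201.6522979736328, 152.5227813720703), 0.24023418128490448) [[654.0, 354.0], [655.0, 201.0], [856.0, 202.0], [856.0, 354.0]]
 yaw 0.2402341812849045
 front pts x [-0.238 -0.237 -0.235 -0.224 -0.217] lip centre [0.518 0.277]  ly -0.073 0.072
 shut pull [0.635 0.277]
```

View pics/crop.png

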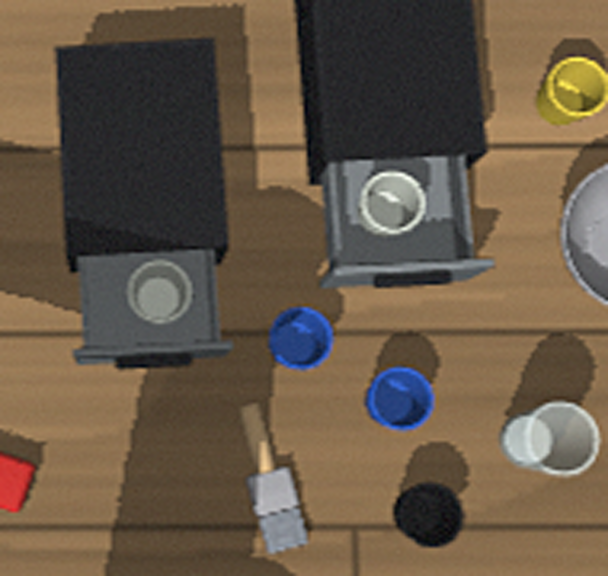

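The crop confirms white cups in the middle and right drawers, and the blue cups and brush stand clear of the lips. I'll shut the fingers, square the tool to the units and move in front of the middle drawer.

>>> {"api": "play_rows", "payload": {
  "plan": "0 0 0 -8.4; 0 0 0 -8.4; 0 0 0 -8.4; -11 -44 0 0; -11 -44 0 0",
  "claw": -1
}}

```text
t: 1.3
eef_pos: [0.265, 0.4906, 0.231]
orientation: [-180.0, 0.0, -177.1]
force: [1.0, -0.7, -0.1]
opening: 0.0125
finger_force: 0.0
```

>>> {"api": "play_rows", "payload": {
  "plan": "-11 -44 0 0; -11 -44 0 0; -11 -44 0 0; -11 -44 0 0; -11 -44 0 0"
}}

```text
t: 1.8
eef_pos: [0.3306, 0.2721, 0.2316]
orientation: [180.0, 0.1, -177.2]
force: [0.6, 0.6, 0.8]
opening: -0.0001
finger_force: 0.0
```

>>> {"api": "play_rows", "payload": {
  "plan": "-11 -44 0 0; -11 -44 0 0; -11 -44 0 0; -11 -44 0 0; -11 -44 0 0"
}}

```text
t: 2.3
eef_pos: [0.3962, 0.0548, 0.2318]
orientation: [-180.0, 0.1, -177.2]
force: [1.8, 0.0, 0.3]
opening: 0.0
finger_force: 0.0
```

>>> {"api": "play_rows", "payload": {
  "plan": "-11 -44 0 0; -5 -30 0 0; 0 0 0 0; 0 0 0 0"
}}

```text
t: 2.7
eef_pos: [0.4153, -0.017, 0.2314]
orientation: [180.0, -0.0, -177.4]
force: [0.1, 0.8, -0.0]
opening: 0.0001
finger_force: 0.0
```

>>> {"api": "play_rows", "payload": {
  "plan": "0 -17 10 0; 0 0 40 0; 0 0 40 0; 0 0 40 0; 0 0 32 0"
}}

```text
t: 3.2
eef_pos: [0.4149, -0.0319, 0.0675]
orientation: [180.0, -0.1, -177.1]
force: [-0.0, -1.2, -1.0]
opening: -0.0001
finger_force: 0.0
```

>>> {"api": "play_rows", "payload": {
  "plan": "-8 0 0 0; -8 0 0 0; -6 0 0 0; 0 0 0 0"
}}

```text
t: 3.6
eef_pos: [0.442, -0.0328, 0.0718]
orientation: [-179.9, 0.3, -177.2]
force: [-0.1, 0.5, 0.2]
opening: 0.0
finger_force: 0.0
```

Run:
```python
from h import *
a=capture("top")["image"][150:270,220:340]; b=capture("side")["image"][150:270,180:300]
cv2.imwrite("pics/m1.png",cv2.resize(np.hstack([a,b])[...,::-1],None,fx=3.3,fy=3.3,interpolation=cv2.INTER_CUBIC))
```

```text
(no output)
```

View pics/m1.png

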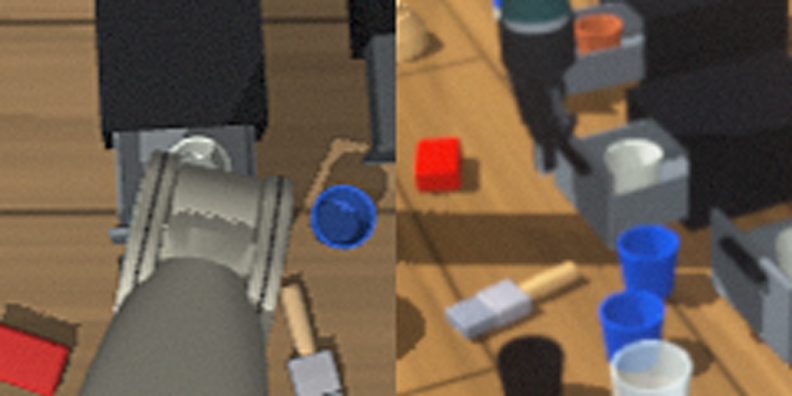

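The side view shows the fingertips just in front of the middle lip, level with it and clear of the cup. Next I push, gently at first.

>>> {"api": "play_rows", "payload": {
  "plan": "-2 0 2 0; -2 0 1 0; -3 0 0 0; -3 0 0 0; -4 0 0 0"
}}

```text
t: 4.2
eef_pos: [0.4523, -0.0318, 0.0662]
orientation: [180.0, -0.0, -177.3]
force: [-0.1, -0.6, -0.1]
opening: 0.0
finger_force: 0.0
```

>>> {"api": "play_rows", "payload": {
  "plan": "-4 0 0 0; -4 0 0 0; -5 0 0 0; -5 0 0 0; -5 0 0 0"
}}

```text
t: 4.7
eef_pos: [0.4753, -0.0306, 0.0661]
orientation: [180.0, -0.0, -177.2]
force: [-2.7, -0.1, 0.7]
opening: 0.0003
finger_force: 1.1
```

>>> {"api": "play_rows", "payload": {
  "plan": "-5 0 0 0; -5 0 0 0; -5 0 0 0; -5 0 0 0; -5 0 0 0"
}}

```text
t: 5.2
eef_pos: [0.5003, -0.0293, 0.0661]
orientation: [180.0, -0.0, -177.2]
force: [-2.0, 1.1, -1.1]
opening: 0.0001
finger_force: 1.1
```

>>> {"api": "play_rows", "payload": {
  "plan": "-4 0 0 0; -4 0 0 0; -3 0 0 0; -2 0 0 0; -2 0 0 0"
}}

```text
t: 5.7
eef_pos: [0.5152, -0.0287, 0.0663]
orientation: [180.0, -0.0, -177.2]
force: [-3.0, 0.7, -1.7]
opening: 0.0002
finger_force: 1.0
```

>>> {"api": "play_rows", "payload": {
  "plan": "-2 0 0 0; -2 0 0 0; -2 0 0 0; -2 0 0 0; -2 0 0 0"
}}

```text
t: 6.2
eef_pos: [0.5252, -0.0283, 0.0663]
orientation: [180.0, 0.0, -177.2]
force: [-2.5, 1.4, -1.4]
opening: -0.0
finger_force: 1.0
```

>>> {"api": "play_rows", "payload": {
  "plan": "-1 0 0 0; -1 0 0 0; -1 0 0 0; -1 0 0 0; -1 0 0 0"
}}

```text
t: 6.7
eef_pos: [0.5302, -0.0281, 0.0664]
orientation: [-180.0, 0.0, -177.3]
force: [-2.7, 1.2, -0.8]
opening: 0.0003
finger_force: 1.0
```

>>> {"api": "play_rows", "payload": {
  "plan": "-1 0 0 0; -1 0 0 0; -1 0 0 0; -1 0 0 0; -1 0 0 0"
}}

```text
t: 7.2
eef_pos: [0.5352, -0.0278, 0.0664]
orientation: [-180.0, 0.0, -177.2]
force: [-2.1, 0.5, 0.2]
opening: 0.0002
finger_force: 1.0
```

>>> {"api": "play_rows", "payload": {
  "plan": "-1 0 0 0; -1 0 0 0; -0.5 0 0 0"
}}

```text
t: 7.5
eef_pos: [0.5369, -0.0278, 0.0663]
orientation: [-180.0, -0.1, -177.2]
force: [-5.6, 0.0, 4.2]
opening: -0.0002
finger_force: 2.5
```

>>> {"api": "play_rows", "payload": {
  "plan": "-0.5 0 0 0; 0 0 0 0"
}}

```text
t: 7.7
eef_pos: [0.5369, -0.0278, 0.0663]
orientation: [-180.0, -0.1, -177.3]
force: [-6.2, -0.2, 2.2]
opening: -0.0001
finger_force: 2.8
```

The force rises with no further motion, at the expected shut position (TCP 0.537), so the middle drawer is on its stop. I'll back off and rise.

>>> {"api": "play_rows", "payload": {
  "plan": "4 0 0 0; 12 0 0 0; 15 0 0 0; 0 0 -40 0; 0 0 -40 0"
}}

```text
t: 8.2
eef_pos: [0.5047, -0.0291, 0.1457]
orientation: [180.0, -0.2, -177.3]
force: [1.3, -0.4, -0.4]
opening: -0.0002
finger_force: 0.0
```

>>> {"api": "play_rows", "payload": {
  "plan": "0 -20 -40 0; -3 -45 0 0; -3 -45 0 0; -3 -45 0 0; 0 0 0 0"
}}

```text
t: 8.7
eef_pos: [0.5249, -0.189, 0.1871]
orientation: [-179.8, 0.2, -177.6]
force: [0.6, 0.3, -0.3]
opening: 0.0005
finger_force: 0.0
```

Run:
```python
from h import *
for n,(u0,u1,v0,v1) in dict(b1=(310,338,203,228),b2=(340,370,222,248)).items():
    W=np.load("top.npy")[v0:v1,u0:u1].reshape(-1,3); im=cv2.imread("top_raw.png")[v0:v1,u0:u1].reshape(-1,3).astype(int)
    s=(im[:,0]>im[:,2]+60)&(W[:,2]>.035); q=W[s]; print(n,np.percentile(q,[1,99],axis=0).round(3).tolist())
p=capture("top");a=p["image"][110:260,230:400]; 
cv2.imwrite("pics/m2.png",cv2.resize(a[...,::-1],None,fx=3.3,fy=3.3,interpolation=cv2.INTER_CUBIC))
W=cloud(p)[180:215,245:305].reshape(-1,3); s=(W[:,2]>.07)&(W[:,2]<.105); print(np.percentile(W[s][:,0],[0,1,3,10]).round(3))
```

```text
b1 [[0.466, -0.199, 0.036], [0.521, -0.144, 0.06]]
b2 [[0.41, -0.291, 0.036], [0.463, -0.235, 0.061]]
[0.547 0.547 0.55  0.556]
```

View pics/m2.png

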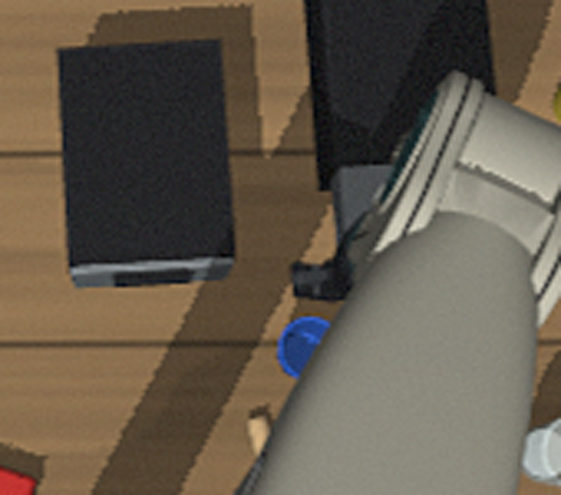

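The middle drawer shows fully shut (lip at x = 0.547, 0.548 expected). The blue cups are about 61 mm high and clear of the approach.

>>> {"api": "play_rows", "payload": {
  "plan": "17 -41 0 0; 17 -41 0 0; 0 0 40 0; 0 0 40 0; 0 0 36 0"
}}

```text
t: 9.25
eef_pos: [0.493, -0.2662, 0.0692]
orientation: [180.0, 0.0, -177.2]
force: [0.3, -0.0, 0.2]
opening: -0.0004
finger_force: 0.0
```

>>> {"api": "play_rows", "payload": {
  "plan": "0 0 0 0; -5 0 0 0; -5 0 0 0; 0 0 0 0"
}}

```text
t: 9.65
eef_pos: [0.5066, -0.2678, 0.0731]
orientation: [-179.8, 0.3, -177.2]
force: [-0.3, -0.4, 0.1]
opening: -0.0001
finger_force: 0.0
```

Run:
```python
from h import *
b=capture("side")["image"][170:290,210:370]
cv2.imwrite("pics/m3.png",cv2.resize(b[...,::-1],None,fx=4,fy=4,interpolation=cv2.INTER_CUBIC))
```

```text
(no output)
```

View pics/m3.png

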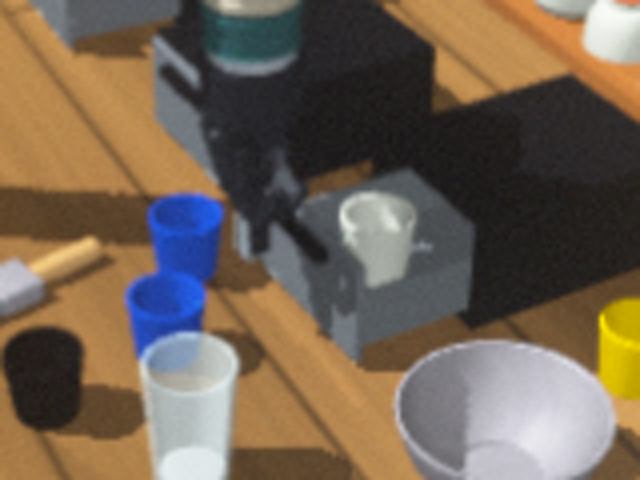

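The fingertips stand just in front of the right lip (about 270,235 in the crop), clear of the blue cups.

>>> {"api": "play_rows", "payload": {
  "plan": "-3 0 3 0; -3 -1 2 0; -3 0 0 0; -3 0 0 0; -4 0 0 0"
}}

```text
t: 10.2
eef_pos: [0.5197, -0.2668, 0.0652]
orientation: [180.0, -0.0, -177.3]
force: [0.5, 0.2, -0.1]
opening: -0.0001
finger_force: 0.0
```

>>> {"api": "play_rows", "payload": {
  "plan": "-4 0 0 0; -4 0 0 0; -5 0 0 0; -5 0 0 0; -5 0 0 0"
}}

```text
t: 10.7
eef_pos: [0.5425, -0.2657, 0.0652]
orientation: [-180.0, -0.0, -177.3]
force: [-2.4, -0.3, 1.3]
opening: 0.0002
finger_force: 1.1
```

>>> {"api": "play_rows", "payload": {
  "plan": "-5 0 0 0; -5 0 0 0; -5 0 0 0; -5 0 0 0; -5 0 0 0"
}}

```text
t: 11.2
eef_pos: [0.5678, -0.2645, 0.0652]
orientation: [-180.0, -0.0, -177.2]
force: [-2.0, -0.4, 0.1]
opening: 0.0001
finger_force: 1.1
```

>>> {"api": "play_rows", "payload": {
  "plan": "-5 0 0 0; -5 0 0 0; -5 0 0 0; -4 0 0 0; -4 0 0 0"
}}

```text
t: 11.7
eef_pos: [0.5907, -0.2634, 0.0652]
orientation: [180.0, -0.0, -177.2]
force: [-1.9, -0.5, 0.4]
opening: -0.0002
finger_force: 1.1
```

>>> {"api": "play_rows", "payload": {
  "plan": "-4 0 0 0; -3 0 0 0; -3 0 0 0; -2 0 0 0; -2 0 0 0"
}}

```text
t: 12.2
eef_pos: [0.6045, -0.2627, 0.0653]
orientation: [180.0, -0.0, -177.3]
force: [-2.1, -1.3, -0.9]
opening: -0.0001
finger_force: 1.0
```

>>> {"api": "play_rows", "payload": {
  "plan": "-2 0 0 0; -2 0 0 0; -2 0 0 0; -1 0 0 0; -1 0 0 0"
}}

```text
t: 12.7
eef_pos: [0.6125, -0.2624, 0.0653]
orientation: [180.0, -0.0, -177.2]
force: [-1.8, -0.6, -0.5]
opening: 0.0001
finger_force: 1.0
```

>>> {"api": "play_rows", "payload": {
  "plan": "-1 0 0 0; -1 0 0 0; -1 0 0 0; -1 0 0 0; -1 0 0 0"
}}

```text
t: 13.2
eef_pos: [0.6175, -0.2621, 0.0653]
orientation: [180.0, -0.0, -177.2]
force: [-1.8, -1.6, 0.2]
opening: -0.0005
finger_force: 1.0
```

>>> {"api": "play_rows", "payload": {
  "plan": "-1 0 0 0; -1 0 0 0; -1 0 0 0; -1 0 0 0; -1 0 0 0"
}}

```text
t: 13.7
eef_pos: [0.6225, -0.2619, 0.0653]
orientation: [180.0, -0.0, -177.2]
force: [-1.1, 0.1, -1.1]
opening: -0.0
finger_force: 1.0
```

>>> {"api": "play_rows", "payload": {
  "plan": "-1 0 0 0; -1 0 0 0; -0.5 0 0 0"
}}

```text
t: 14.0
eef_pos: [0.624, -0.2618, 0.0653]
orientation: [-180.0, -0.1, -177.3]
force: [-5.0, -0.3, 1.6]
opening: 0.0
finger_force: 2.8
```

>>> {"api": "play_rows", "payload": {
  "plan": "-0.5 0 0 0; 0 0 0 0"
}}

```text
t: 14.2
eef_pos: [0.624, -0.2618, 0.0653]
orientation: [180.0, -0.2, -177.3]
force: [-6.2, -0.5, 2.9]
opening: 0.0001
finger_force: 3.0
```

>>> {"api": "play_rows", "payload": {
  "plan": "4 0 0 0; 12 0 0 0; 15 0 0 0; 0 0 -40 0; 0 0 -40 0"
}}

```text
t: 14.7
eef_pos: [0.5925, -0.2624, 0.1446]
orientation: [179.9, -0.1, -177.3]
force: [1.0, -0.8, 0.7]
opening: 0.0001
finger_force: 0.0
```

>>> {"api": "play_rows", "payload": {
  "plan": "0 0 -40 0; 0 0 -30 0; 30 30 0 0; 40 40 0 0; 40 40 0 0"
}}

```text
t: 15.2
eef_pos: [0.4884, -0.1668, 0.216]
orientation: [-180.0, 0.2, -177.3]
force: [-0.7, 0.7, -0.5]
opening: -0.0001
finger_force: 0.0
```

>>> {"api": "play_rows", "payload": {
  "plan": "20 40 0 0; 0 40 0 0; 0 40 0 0; 0 20 0 0; 0 0 0 0"
}}

```text
t: 15.7
eef_pos: [0.4618, -0.0264, 0.2157]
orientation: [180.0, 0.1, -177.0]
force: [0.6, -0.6, -0.3]
opening: -0.0001
finger_force: 0.0
```

Run:
```python
from h import *
p=capture("top"); cv2.imwrite("pics/f1.png",p["image"][...,::-1]); C=cloud(p)
q=capture("side"); cv2.imwrite("pics/f2.png",cv2.resize(q["image"][120:290,160:400,::-1],None,fx=3,fy=3))
for n,u0,u1,v0,v1 in(("mid",245,305,180,215),("right",322,385,150,185),("left",142,212,180,212)):
    W=C[v0:v1,u0:u1].reshape(-1,3); s=(W[:,2]>.07)&(W[:,2]<.105); print(n,np.percentile(W[s][:,0],[0,1,3,10]).round(3))
```

```text
mid [0.556 0.556 0.558 0.561]
right [0.633 0.635 0.637 0.644]
left [0.518 0.518 0.518 0.521]
```

View pics/f1.png

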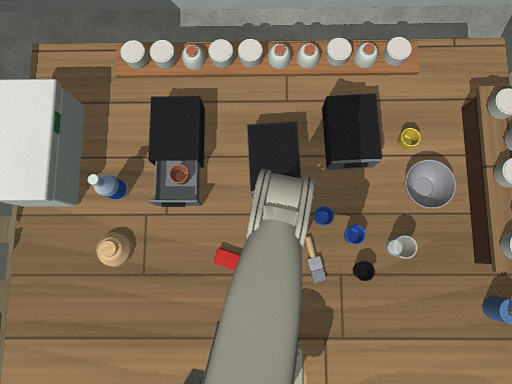

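View pics/f2.png

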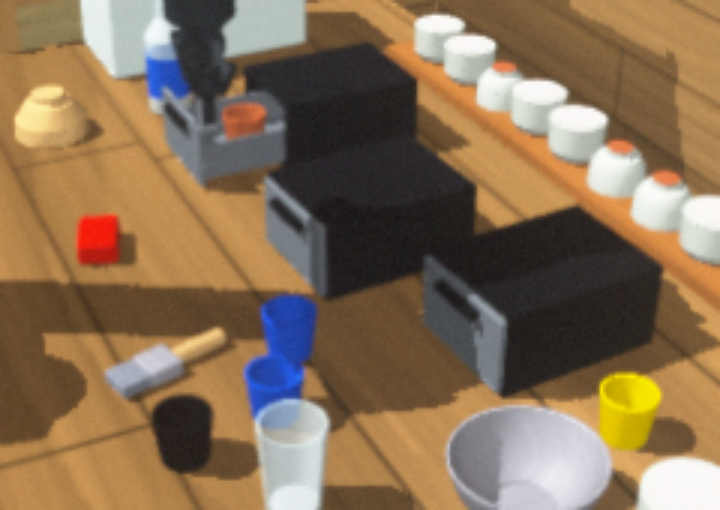

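Both white-cup drawers are shut. The terracotta drawer is still open at the same place (lip at x = 0.518), and everything else is where it was.

```bash
python3 -c "
from cell import hand_in; print(hand_in())"
```

```text
the job is handed in; nothing more can be done
None
```

The job is handed in: I gently pushed both white-cup drawers fully shut onto their stops (about 6 N at most). The terracotta cup's drawer still stands open as it was, and nothing else on the bench was touched.

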